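Feed a test bar through the drop flap

TASK

Two feed gates stand on the worktop; on the deck of one lies a steel hexagonal test bar, on the other a short spacer block. With a fingertip push the bar along the deck, under the hanging flap of its gate, until it has dropped off the deck and lies flat in the tray behind, then draw the fingers back so that the flap swings shut. Only push gently: do not grip or lift the bar, and leave the spacer block, the other flap and everything else alone.

Things in the scene. Friction and masses are not known exactly. Their poses are not given: they have to be found in the camera images.
- hex_bar: the steel hexagonal test bar with a turned-down waist, 17 x 85 x 15 mm, 110 g; lies lengthwise between the guide rails of its gate, in front of the flap; origin at the centre of its underside, y axis (either way round) along its length, z up
- gate_bar: fixed feed gate with the bar on it, left or right one of two identical gates: 246 long (x) x 100 wide x 80 mm high. Origin: underside, straight below the shut flap, mid-width; +x is the feed direction (away from the robot within 15 degrees), z up. Deck: x -130 to +4, top 30 mm above the worktop. Guide rails 5 mm high, x -128 to -10, 26 mm gap centred on y = 0, outer faces at |y| 21 mm
- gate_bar_edge (a point): middle of the far edge of the bar's deck (gate x +4, y 0, z 30 mm); here the level drops 26 mm to the tray. The bar falls in once its rear end has been pushed past this edge
- gate_bar_tray (a point): centre of the tray floor behind the flap (gate x +58, y 0, z 4 mm): open tray, gate x +4 to +112 mm, 92 mm wide, side walls as high as the deck, end wall 38 mm above the worktop
- flap_bar_hinge (a point): middle of the flap's pivot axis (gate x 0, y 0, z 70 mm), fixed to the gate. The flap's plate is 2 mm thick, 80 mm wide and hangs from 3 to 20 mm above the deck (6 mm rolled upper edge); above it the gateway is open, 70 mm clear between the hanger arms, so shut fingers pointing down can follow the bar to about 14 mm past the flap's plane. Posts at |y| 42 to 49 mm, 80 mm high
- flap_bar (a joint): angle of the flap of the bar's gate: 0 = hanging shut, grows as its lower edge swings in over the tray (stop at 1.5 rad; it cannot swing out towards the robot). Loose 60 g steel stirrup: under 1 N on the plate opens it, it rides on the bar at about 50 degrees and falls shut by itself in about a second
- block: plain steel spacer block, 20 x 35 x 18 mm, lying on the deck of the other gate; bystander, origin at the centre of its underside
- gate_block: the other, identical feed gate, origin and axes alike, with the spacer block on its deck; leave it alone
- flap_block (a joint): angle of the flap of the other gate, 0 = shut; leave shut
- coupon_3: flat steel dog-bone test piece 26 x 165 x 9 mm lying on the worktop to the right; bystander, origin at the centre of its underside
- usb_isolator: white adapter box 26 x 80 x 26 mm on the worktop to the left; bystander, origin at the centre of its underside

How it is judged:
On the way, in this order (a step that is already met when the one before it is completed fails the run):
1. the bar is in the gateway and holds the flap open (value of joint flap_bar above 0.4 rad and x of hex_bar in the frame of gate_bar above -0.04 m), for 0.1 s.
2. the bar lies flat in the tray behind the flap (x of hex_bar in the frame of gate_bar between 0.02 and 0.1 m and y of hex_bar in the frame of gate_bar between -0.045 and 0.045 m and z of hex_bar in the frame of gate_bar below 0.025 m and angle between hex_bar's own y axis and vertical between 1.45 and 1.69 rad), for 0.2 s.
At the end, for the whole second after the job is handed in: The bar lies at rest and level (within 7 degrees) on the tray floor of its gate, wholly off the deck; its flap hangs shut (below 0.1 rad), the other flap is shut and the spacer block is within 15 mm of where it started (all of step 2 and value of joint each of flap_bar, flap_block below 0.1 rad and linear speed of hex_bar below 0.02 m/s and distance of block from where it was at the start of the episode below 0.015 m); the robot touches nothing.
It fails at once if the bar is lifted (more than 25 mm off the deck) (z of hex_bar in the frame of gate_bar above 0.055 m).
It fails at once if the bar is gripped or pushed roughly (more than 18 N from the fingers) (contact force between the fingers and hex_bar above 18 N).
It fails at once if the spacer block is moved (15 mm) or the other flap opened (distance of block from where it was at the start of the episode above 0.015 m or value of joint flap_block above 0.2 rad).
It fails at once if a bystander is moved (20 mm) (distance of any of coupon_3, usb_isolator from where it was at the start of the episode above 0.02 m).
It also fails if it takes over 40 s, if anything falls off the work surface, if the arm or the gripper's body presses on something with over 40 N, if the wrist force passes 120 N, or if a joint passes its speed limit or range.

ROBOT

A 6-joint arm with a two-finger parallel gripper is mounted at the origin on a cart in front of the work surface, level with it; the furniture and walls round the work are solid. World frame = base frame: x ahead of the robot, y to its left, z up, the work surface at z = 0. Lengths are in m, angles in rad, forces in N, time in s.
With the tool pointing down it reaches from about 0.3 to 0.875 m from the base axis. Payload 6.4 kg.
Tool frame: the origin (TCP) lies at the very end of the fingers, on their centre line; the grasp point (between the pads) lies 19 mm behind it; z points along the fingers, y is the line along which they close (so a half turn about z gives the same grasp; the last joint's range is limited). The gripper opens to 85 mm and grips with 20 to 120 N. Pads are 22 mm wide; open, the fingers measure 114 mm over their backs; the gripper's body (76 mm by 85 mm) begins 54 mm behind the grasp point. The pads swing forward as they close: fully open they stand 13 mm farther back than shut.
Start: joints at [-1.518, 0.181, 1.607, -0, 1.354, -0.206], TCP at [0.147, -0.556, 0.231] pointing down, gripper open.
Joint ranges: [-2.99, 2.99], [-0.89, 2.07], [0.3, 2.58], [-1.14, 4.28], [0, 2.63], [-3.12, 3.12]. Speed limits (rad/s): [2.57, 2.57, 3.01, 3.14, 3.14, 3.14].

INTERFACE

Orientations are given as a unit quaternion [w, x, y, z].
In Python, from bench import ctrl gives the robot as it stands.
- The arm moves only by the tool creep_tool, called after "Emit:" as name(argument=value, ...), one argument or row to a line, values as JSON. Schema: {"type":"object","properties":{"rows":{"type":"array","items":{"type":"array","items":{"type":"number"},"minItems":7,"maxItems":7},"minItems":1,"maxItems":10},"only":{"type":"string"},"quiet":{"type":"boolean"},"lines":{"type":"string"}},"required":["rows"],"additionalProperties":false}. rows is a list of rows, 1 to 10 of them, each of 7 numbers: dx, dy, dz in units of 25 mm, then a rotation vector rx, ry, rz in units of 0.1 rad, then the opening from 0.0 (shut) to 1.0 (fully open); each row is the pose to reach, as a shift and turn from the pose commanded when the call began, along the tool's axes at that moment; what a row does not reach only later rows make up. A row lasts 1/8 s, in which the tool goes at most 0.0625 m and 0.188 rad, less where a joint would pass 70% of its speed; a pose out of reach is approached as far as the arm can. The fingers move at their own pace and stop on an object; the grip force is fixed at half the most. Time passes only in rows, so rows that do not move let the fingers close. The tool returns the time, the measured TCP pose, the force, the opening and the grip force at its end. only (a regular expression) keeps the lines of the reply that match it, lines (a string "A,B") keeps lines A to B, and quiet returns only ok. Input that does not fit is refused with a message, and nothing moves.
- ctrl.get_obs(): the state, without advancing time (a new reading comes with each control period).
- ctrl.camera(name): name is "side" or "top" or "wrist"; returns the picture (384x512x3 uint8, blue, green, red); there is no depth.
- ctrl.camera_params(name): a dict with "fovy" (degrees; the focal length in pixels is half the picture's height over the tangent of half this angle, whatever the lens; pixels are square), "cx", "cy" (the principal point, pixels), "dist" ([k1, k2, p1, p2, k3] as OpenCV has them; the pictures are not rectified), "view" (4x4, takes a point from world to camera coordinates). Camera axes: x right, y up, looking along -z (the intrinsics and any distortion apply to the point x, -y, -z); pixel columns grow to the right and rows downward; lengths in m; the calibration is good to about 2 mm. A picture is of the moment at which its call begins: read the wrist's pose just before it. camera_params takes no time and is no camera call; for the wrist camera it gives the pose at the moment of the call.
- ctrl.hand_in(): hands the job in; it is judged then, once.
The state is a dict: "time_s": time; "q": joint angles; "dq": joint speeds; "joint_efforts": joint torques, N m; "eef_pos": TCP position; "eef_rot": TCP orientation; "wrist_force": force on the tool from outside, world axes, zero at the start; "torque": the same for the moment, N m; "opening": opening from 0.0 (shut) to 1.0 (fully open); "grasp_force": force on a finger pad.
Only numpy, scipy, OpenCV 4.12 (cv2) and the standard library are available. Lean on these libraries where they do the work, as an engineer would, in place of code of your own. Each camera call takes 0.05 s, during which the arm holds its last target. There are 200 camera calls.

## Working session

There is one attempt and no reset: what is moved stays moved. The work goes in short steps, Python scripts to look and compute and a tool call to move; the robot and the scene stay as the last step left them, time stands still between calls to the robot, and variables do not carry over. Pictures are saved under pics/ and viewed, at most 10 in all, crops included, and the job is handed in when it is done.

```bash
ls; mkdir -p pics; python3 - <<'E'
from bench import ctrl
import cv2
o=ctrl.get_obs();print(o['time_s'],o['eef_pos'],o['eef_rot'])
for n in("top","side"):
    cv2.imwrite(f"pics/{n}0.png",ctrl.camera(n)); p=ctrl.camera_params(n);print(n,p)
E
```

```text
bench.py
pics
0.0 [ 0.14715072 -0.55527028  0.23038338] [-8.83489425e-04  9.91636880e-01  1.29056240e-01  6.46711054e-05]
top {'fovy': 45.305501800984445, 'cx': 254.68139985096906, 'cy': 188.34587935412827, 'dist': array([-0.15699618,  0.        ,  0.        ,  0.        ,  0.        ]), 'view': array([[ 0.00593465, -0.9999585 , -0.00691289,  0.09774688],
       [ 0.98808673,  0.00480078,  0.15382315, -0.54010999],
       [-0.15378358, -0.00774342,  0.98807421, -1.54740436],
       [ 0.        ,  0.        ,  0.        ,  1.        ]])}
side {'fovy': 54.22021003372546, 'cx': 251.9812534410968, 'cy': 200.005859606841, 'dist': array([-0.06199359,  0.        ,  0.        ,  0.        ,  0.        ]), 'view': array([[-0.94484257, -0.32710606,  0.01655745,  0.55439201],
       [ 0.17174329, -0.45176526,  0.87544982, -0.12855677],
       [-0.27888486,  0.83000589,  0.48302532, -1.1182458 ],
       [ 0.        ,  0.        ,  0.        ,  1.        ]])}
```

```bash
python3 - <<'E'
import cv2
a=cv2.imread("pics/top0.png");b=cv2.imread("pics/side0.png")
cv2.imwrite("pics/top0b.png",cv2.resize(a,(768,576),interpolation=3));cv2.imwrite("pics/side0b.png",cv2.resize(b,(768,576),interpolation=3))
E
```

```text
(no output)
```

View pics/top0b.png

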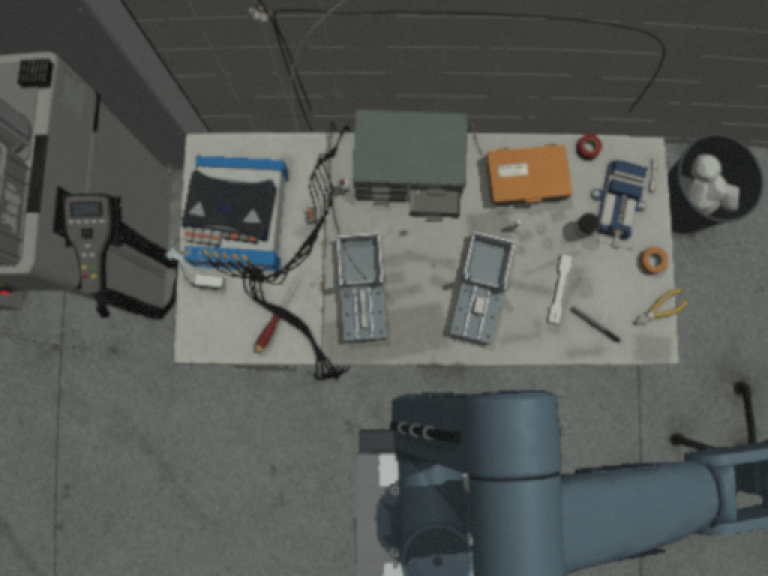

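View pics/side0b.png

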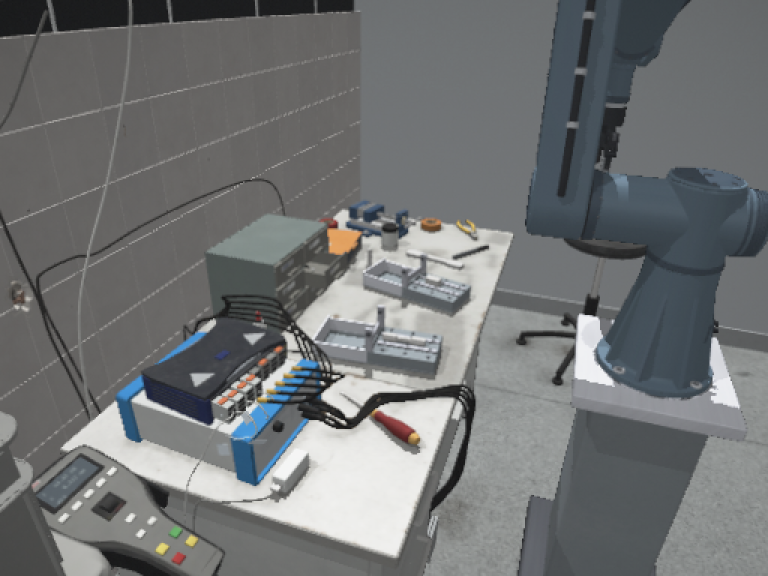

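The top view shows two gates. The left one (enlarged px ~(362,290)) carries the long bar at ~(364,308), and the right one carries the short block at ~(480,304). The side view agrees. Next I get rough coordinates.

```bash
cat > h.py <<'E'
import numpy as np, cv2, json
from bench import ctrl
def K(p):
    f=192/np.tan(np.radians(p['fovy'])/2); return np.array([[f,0,p['cx']],[0,f,p['cy']],[0,0,1]])
def ray(p,uv):
    n=cv2.undistortPoints(np.array([[uv]],float),K(p),np.array(p['dist']))[0,0]
    V=np.array(p['view']);R=V[:3,:3]; d=R.T@np.array([n[0],-n[1],-1]); return -R.T@V[:3,3], d
def plane(p,uv,z):
    c,d=ray(p,uv); return c+d*(z-c[2])/d[2]
def tri(pu):
    A=np.zeros((3,3));b=np.zeros(3);L=[]
    for p,uv in pu:
        c,d=ray(p,uv);d/=np.linalg.norm(d);M=np.eye(3)-np.outer(d,d);A+=M;b+=M@c;L.append((c,M))
    x=np.linalg.solve(A,b); return x,[np.linalg.norm(M@(x-c)) for c,M in L]
def proj(p,X):
    V=np.array(p['view']);c=V[:3,:3]@np.array(X)+V[:3,3]
    return cv2.projectPoints(np.array([[c[0],-c[1],-c[2]]]),np.zeros(3),np.zeros(3),K(p),np.array(p['dist']))[0][0,0]
E
python3 - <<'E'
from h import *
t=ctrl.camera_params("top");s=ctrl.camera_params("side")
for n,uv,z in [("bar",(364,308),.045),("near L",(342,342),.03),("near R",(387,339),.03),("far L",(338,236),.038),("far R",(382,234),.038),("hingeL",(341,288),.08),("hingeR",(384,285),.08),("block",(480,304),.048)]:
    print(n,plane(t,np.array(uv)/1.5,z).round(3))
w=ctrl.camera_params("wrist");print(w)
from scipy.spatial.transform import Rotation as R
o=ctrl.get_obs();q=o['eef_rot'];M=R.from_quat(q[[1,2,3,0]]).as_matrix();print(M.round(3))
V=w['view'];print("cam in tool",(M.T@(-V[:3,:3].T@V[:3,3]-o['eef_pos'])).round(3), (M.T@V[:3,:3].T).round(3))
E
```

```text
bar [0.48  0.142 0.045]
near L [0.403 0.192 0.03 ]
near R [0.41  0.089 0.03 ]
far L [0.65  0.204 0.038]
far R [0.655 0.101 0.038]
hingeL [0.521 0.192 0.08 ]
hingeR [0.528 0.096 0.08 ]
block [ 0.49  -0.124  0.048]
{'fovy': 67.93499833496892, 'cx': 256.45106264193464, 'cy': 194.7615984089317, 'dist': array([-0.01913745,  0.        ,  0.        ,  0.        ,  0.        ]), 'view': array([[ 0.25637351, -0.96657499, -0.00232731, -0.57470937],
       [ 0.93069718,  0.24750582, -0.26933923,  0.03620398],
       [ 0.26091258,  0.06688542,  0.96304256, -0.37888186],
       [ 0.        ,  0.        ,  0.        ,  1.        ]])}
[[ 0.967  0.256 -0.   ]
 [ 0.256 -0.967  0.002]
 [ 0.    -0.002 -1.   ]]
cam in tool [ 0.067  0.001 -0.143] [[ 0.     0.963  0.27 ]
 [ 1.    -0.001  0.001]
 [ 0.001  0.27  -0.963]]
```

The bar's gate is the left one, yaw about 3°, origin about (0.535, 0.147). I move the wrist camera over it with the fingers shut.

Units first: shifts go in units of 25 mm and turns go in units of 0.1 rad. So -0.59 m is -23.6, 0.49 m is 19.6, 0.21 rad is 2.1.

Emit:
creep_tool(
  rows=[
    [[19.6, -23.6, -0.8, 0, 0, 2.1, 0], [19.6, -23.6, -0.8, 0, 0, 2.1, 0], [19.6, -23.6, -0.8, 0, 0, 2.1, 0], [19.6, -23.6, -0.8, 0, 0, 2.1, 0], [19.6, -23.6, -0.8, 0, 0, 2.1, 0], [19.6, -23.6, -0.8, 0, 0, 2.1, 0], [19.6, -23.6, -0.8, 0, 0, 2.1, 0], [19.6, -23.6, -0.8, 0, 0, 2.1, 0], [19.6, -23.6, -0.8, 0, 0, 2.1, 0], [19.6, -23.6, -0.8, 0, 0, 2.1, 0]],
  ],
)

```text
refused: rows[0]: the value is too long (schema: maxItems 7). Nothing was moved.
```

The call was refused and nothing moved: it wants a list of rows, each a list of 7 numbers. Same move again in that form.

Emit:
creep_tool(
  rows=[
    [19.6, -23.6, -0.8, 0, 0, 2.1, 0],
    [19.6, -23.6, -0.8, 0, 0, 2.1, 0],
    [19.6, -23.6, -0.8, 0, 0, 2.1, 0],
    [19.6, -23.6, -0.8, 0, 0, 2.1, 0],
    [19.6, -23.6, -0.8, 0, 0, 2.1, 0],
    [19.6, -23.6, -0.8, 0, 0, 2.1, 0],
    [19.6, -23.6, -0.8, 0, 0, 2.1, 0],
    [19.6, -23.6, -0.8, 0, 0, 2.1, 0],
    [19.6, -23.6, -0.8, 0, 0, 2.1, 0],
    [19.6, -23.6, -0.8, 0, 0, 2.1, 0],
  ],
)

```text
time_s: 1.35
eef_pos: [0.4105, 0.0131, 0.2477]
eef_rot: [0.0, 1.0, 0.024, 0.0]
wrist_force: [1.1, -2.0, 0.1]
opening: 0.001
grasp_force: 0.0
```
Take picture A here after settling (y≈0.013: view offset 0.13 — gate at y .14 at depth .33 => 21°, ok). Then move to y~.14+. Remaining: world target (.47,.20)? Use y=.2 for larger baseline? views at y .05 and .2. First move to (.47,.05) then picture, then (.47,.2).
tool axes: yaw ~2*.024=.048 rad=2.75°. Good: +x tool = fwd (cos,+sin), tool y = right.

Emit:
creep_tool(
  rows=[
    [2.4, -2, 0, 0, 0, 0, 0],
    [2.4, -2, 0, 0, 0, 0, 0],
    [2.4, -2, 0, 0, 0, 0, 0],
    [2.4, -2, 0, 0, 0, 0, 0],
  ],
)

```text
time_s: 1.85
eef_pos: [0.4667, 0.0628, 0.2473]
eef_rot: [0.0, 1.0, 0.024, -0.0]
wrist_force: [1.0, -0.1, 0.6]
opening: 0.003
grasp_force: 0.0
```

```bash
cat > snap.py <<'E'
import sys
from h import *
n=sys.argv[1];p=ctrl.camera_params("wrist");im=ctrl.camera("wrist")
p['view']=np.array(p['view']).tolist();p['dist']=list(map(float,p['dist']));json.dump(p,open(f"pics/{n}.json","w"))
cv2.imwrite(f"pics/{n}r.png",im);cv2.imwrite(f"pics/{n}.png",cv2.resize(im,(768,576),interpolation=3))
E
python3 snap.py a
```

```text
(no output)
```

In the tool's units: -0.15 m is -6, -0.12 m is -4.8.

Emit:
creep_tool(
  rows=[
    [0, -2.5, 0, 0, 0, 0, 0],
    [0, -4.8, 0, 0, 0, 0, 0],
    [0, -6, 0, 0, 0, 0, 0],
    [0, -6, 0, 0, 0, 0, 0],
    [0, -6, 0, 0, 0, 0, 0],
  ],
)

```text
time_s: 2.52
eef_pos: [0.4602, 0.2123, 0.2477]
eef_rot: [0.0, 1.0, 0.024, 0.0]
wrist_force: [-1.2, -0.3, 0.4]
opening: 0.0
grasp_force: 0.0
```

```bash
python3 snap.py b
```

```text
(no output)
```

View pics/a.png

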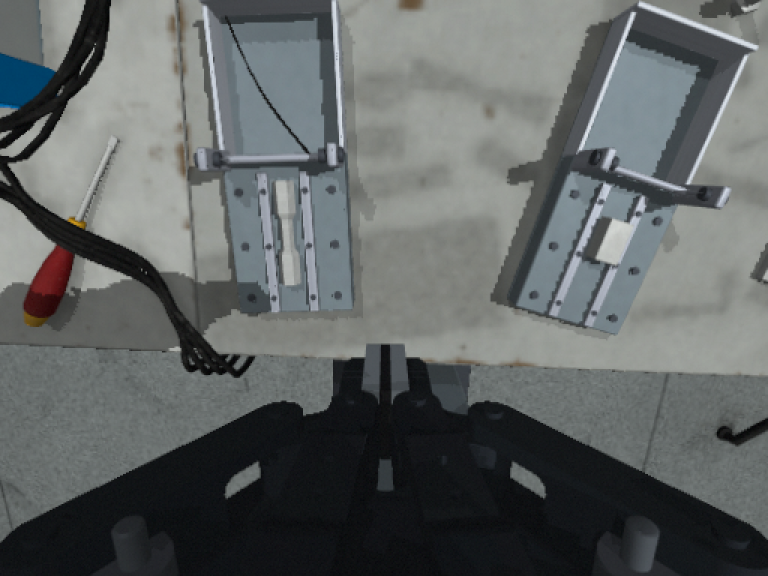

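View pics/b.png

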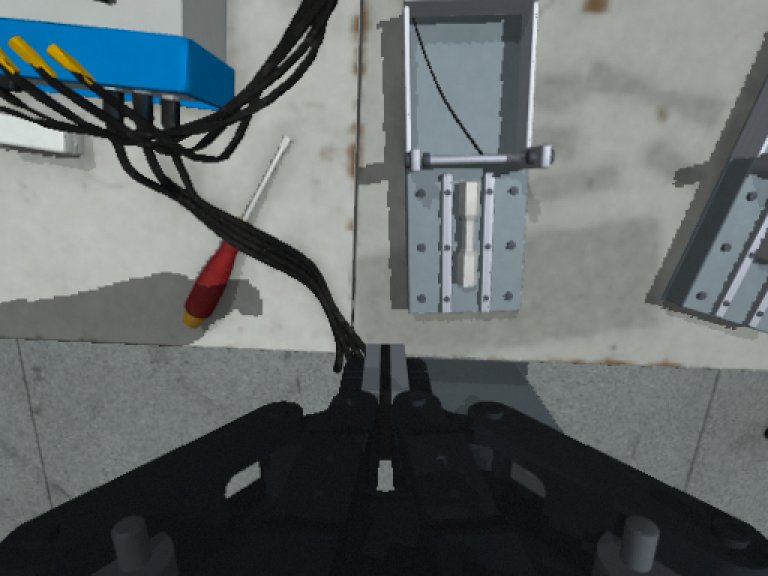

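Both wrist views show the bar between the rails. In view a its ends are at ~(285,180) and (291,285), in view b at ~(468,182) and (468,287). The six deck screws are clear in both, e.g. a (239,193), (338,295) and b (421,194), (509,296). I triangulate these.

```bash
python3 - <<'E'
from h import *
A=json.load(open("pics/a.json"));B=json.load(open("pics/b.json"))
P={"barR":((291,284),(468,286)),"barF":((285,181),(468,182)),"L1":((239,193),(421,194)),"L2":((245,246),(422,247)),"L3":((252,297),(421,298)),
"R1":((332,190),(513,190)),"R2":((335,244),(511,245)),"R3":((338,295),(509,296)),"nearR":((354,310),(521,310)),
"railLn":((276,309),(447,309)),"railRn":((314,307),(486,308)),"railLf":((262,174),(447,175)),"railRf":((304,172),(488,173)),"postL":((207,157),(415,158)),"postR":((334,153),(542,154))}
X={}
for k,(a,b) in P.items():
    x,e=tri([(A,np.array(a)/1.5),(B,np.array(b)/1.5)]);X[k]=x;print(k,x.round(4),np.round(e,4))
for a,b in(("barR","barF"),("L3","L1"),("R3","R1"),("railLn","railLf"),("railRn","railRf")):
    d=X[b]-X[a];print(a,np.linalg.norm(d).round(4),"yaw",np.arctan2(d[1],d[0]).round(4))
c=sum(X[k] for k in("L1","L2","L3","R1","R2","R3"))/6;print("screw centre",c.round(4),"rails",((X["railLn"]+X["railRn"])/2).round(4),((X["railLf"]+X["railRf"])/2).round(4),"posts",((X["postL"]+X["postR"])/2).round(4))
E
```

```text
barR [0.4392 0.1399 0.0412] [0.0004 0.0004]
barF [0.5236 0.1462 0.0302] [0.0001 0.0001]
L1 [0.5122 0.184  0.031 ] [0. 0.]
L2 [0.4687 0.1803 0.0326] [0. 0.]
L3 [0.4224 0.1774 0.0278] [0. 0.]
R1 [0.5186 0.108  0.0284] [0.0005 0.0005]
R2 [0.4736 0.1045 0.0303] [0.0001 0.0001]
R3 [0.4291 0.101  0.0317] [0. 0.]
nearR [0.4148 0.0869 0.0268] [0.0004 0.0004]
railLn [0.415  0.1546 0.0346] [0.0004 0.0004]
railRn [0.4186 0.1211 0.0364] [0. 0.]
railLf [0.5283 0.1642 0.0327] [0. 0.]
railRf [0.5314 0.1307 0.0304] [0.0001 0.0001]
postL [0.5389 0.1934 0.0694] [0. 0.]
postR [0.546  0.1022 0.0688] [0.0002 0.0002]
barR 0.0853 yaw 0.0754
L3 0.0901 yaw 0.0735
R3 0.0898 yaw 0.0783
railLn 0.1136 yaw 0.0844
railRn 0.1134 yaw 0.0844
screw centre [0.4708 0.1425 0.0303] rails [0.4168 0.1379 0.0355] [0.5298 0.1475 0.0315] posts [0.5425 0.1478 0.0691]
```

Deck height comes out at 30 mm, rail tops at 33–35 mm and the bar at 85 mm, all as given. Gate yaw is about 0.079 and the origin about (0.543, 0.148). The bar's rear end is at gate x of about -0.104. I move to behind the bar, above the deck.

Emit:
creep_tool(
  rows=[
    [-1, 1.44, 1.2, 0, 0, -0.15, 0],
    [-2, 2.88, 2.4, 0, 0, -0.31, 0],
    [-2, 2.88, 4.4, 0, 0, -0.31, 0],
    [-2, 2.88, 6, 0, 0, -0.31, 0],
    [-2, 2.88, 6, 0, 0, -0.31, 0],
    [-2, 2.88, 6, 0, 0, -0.31, 0],
  ],
)

```text
time_s: 3.32
eef_pos: [0.415, 0.1387, 0.099]
eef_rot: [0.0, 0.999, 0.039, 0.001]
wrist_force: [0.8, 0.2, -0.5]
opening: 0.004
grasp_force: 0.0
```

```bash
python3 snap.py c
```

```text
(no output)
```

View pics/c.png

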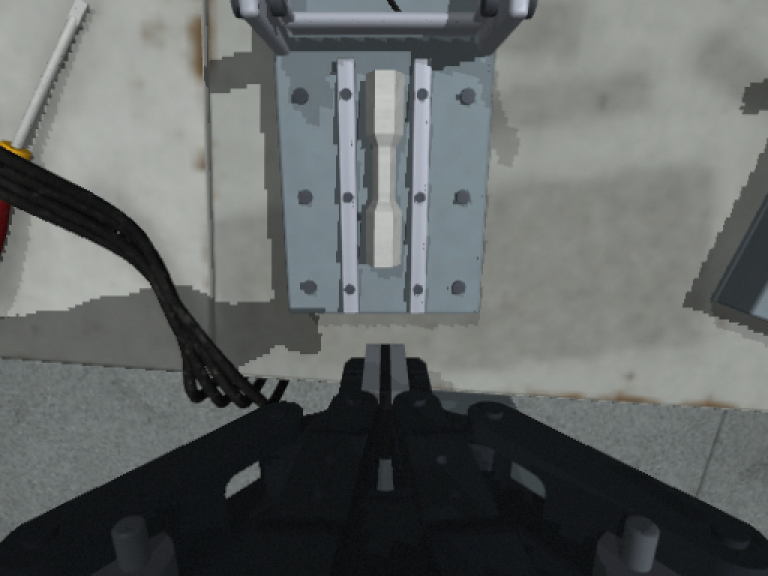

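The finger line (column 385) is centred on the rails (348 and 418) and on the bar. The bar's rear top edge is at (384,262). I check this pose and then descend.

```bash
python3 - <<'E'
from h import *
C=json.load(open("pics/c.json"))
for n,uv,z in(("rear",(384,266),.045),("rearbottom",(384,267),.035),("front",(386,70),.045),("railLn",(348,311),.035),("railRn",(418,311),.035),("deck near",(385,312),.03)):
    print(n,plane(C,np.array(uv)/1.5,z).round(4))
for x in(.004,):print(proj(C,[.547,.1483,.03])*1.5)
E
```

```text
rear [0.4402 0.1402 0.045 ]
rearbottom [0.4375 0.14   0.035 ]
front [0.524  0.1459 0.045 ]
railLn [0.4133 0.1564 0.035 ]
railRn [0.4161 0.1209 0.035 ]
deck near [0.4126 0.1375 0.03  ]
[384.75898601  20.62528526]
```

Emit:
creep_tool(
  rows=[
    [0, 0, 1.2, 0, 0, 0, 0],
    [0, 0, 2, 0, 0, 0, 0],
    [0, 0, 2.44, 0, 0, 0, 0],
    [0, 0, 2.44, 0, 0, 0, 0],
  ],
)

```text
time_s: 3.88
eef_pos: [0.4142, 0.1393, 0.0371]
eef_rot: [-0.0, 0.999, 0.04, 0.0]
wrist_force: [-0.1, -0.1, -0.1]
opening: -0.002
grasp_force: 0.0
```

Origin x is about 0.5425, consistent with the earlier estimate. I start the slow push.

In the tool's units: 0.026 m is 1.04, 0.023 m is 0.92.

Emit:
creep_tool(
  rows=[
    [0.16, 0, -0.04, 0, 0, 0, 0],
    [0.32, 0, -0.04, 0, 0, 0, 0],
    [0.4, 0, -0.04, 0, 0, 0, 0],
    [0.48, 0, -0.04, 0, 0, 0, 0],
    [0.56, 0, -0.04, 0, 0, 0, 0],
    [0.64, 0, -0.04, 0, 0, 0, 0],
    [0.72, 0, -0.04, 0, 0, 0, 0],
    [0.8, 0, -0.04, 0, 0, 0, 0],
    [0.92, 0, -0.04, 0, 0, 0, 0],
    [1.04, 0, -0.04, 0, 0, 0, 0],
  ],
)

```text
time_s: 5.12
eef_pos: [0.4399, 0.1414, 0.0376]
eef_rot: [-0.0, 0.999, 0.04, 0.0]
wrist_force: [-0.1, 0.5, -0.4]
opening: -0.003
grasp_force: 0.2
```

Emit:
creep_tool(
  rows=[
    [0.12, 0, 0, 0, 0, 0, 0],
    [0.24, 0, 0, 0, 0, 0, 0],
    [0.36, 0, 0, 0, 0, 0, 0],
    [0.48, 0, 0, 0, 0, 0, 0],
    [0.6, 0, 0, 0, 0, 0, 0],
    [0.72, 0, 0, 0, 0, 0, 0],
    [0.84, 0, 0, 0, 0, 0, 0],
    [0.96, 0, 0, 0, 0, 0, 0],
    [1.08, 0, 0, 0, 0, 0, 0],
    [1.2, 0, 0, 0, 0, 0, 0],
  ],
)

```text
time_s: 6.38
eef_pos: [0.4698, 0.1438, 0.0376]
eef_rot: [-0.0, 0.999, 0.04, -0.0]
wrist_force: [-0.7, -0.0, -0.3]
opening: -0.003
grasp_force: 0.4
```

```bash
python3 snap.py d
```

```text
(no output)
```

View pics/d.png

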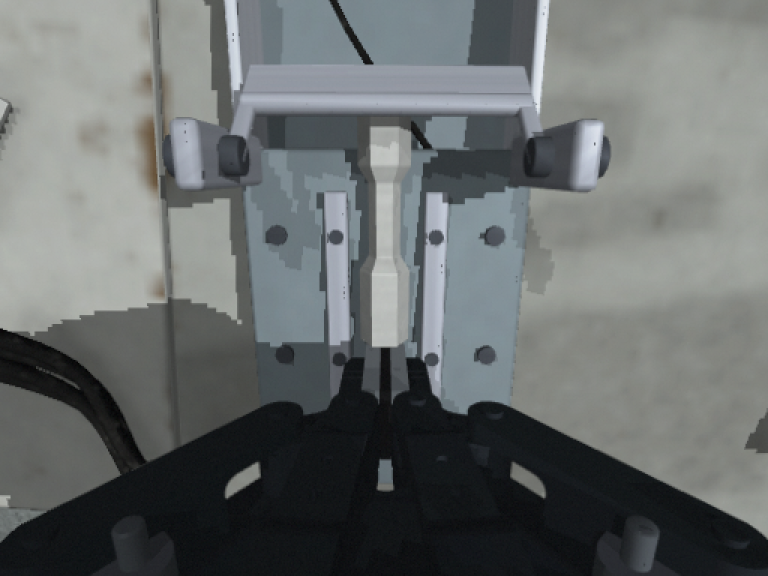

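The bar is under the open flap, centred, with its rear end at (385,347) against the fingertips. I continue pushing.

Emit:
creep_tool(
  rows=[
    [0.12, 0, 0, 0, 0, 0, 0],
    [0.24, 0, 0, 0, 0, 0, 0],
    [0.36, 0, 0, 0, 0, 0, 0],
    [0.48, 0, 0, 0, 0, 0, 0],
    [0.6, 0, 0, 0, 0, 0, 0],
    [0.72, 0, 0, 0, 0, 0, 0],
    [0.84, 0, 0, 0, 0, 0, 0],
    [0.96, 0, 0, 0, 0, 0, 0],
    [1.08, 0, 0, 0, 0, 0, 0],
    [1.2, 0, 0, 0, 0, 0, 0],
  ],
)

```text
time_s: 7.68
eef_pos: [0.4997, 0.1461, 0.0376]
eef_rot: [0.0, 0.999, 0.04, -0.0]
wrist_force: [-2.0, -0.5, 0.7]
opening: 0.001
grasp_force: 0.7
```

Emit:
creep_tool(
  rows=[
    [0.12, 0, 0, 0, 0, 0, 0],
    [0.24, 0, 0, 0, 0, 0, 0],
    [0.36, 0, 0, 0, 0, 0, 0],
    [0.48, 0, 0, 0, 0, 0, 0],
    [0.6, 0, 0, 0, 0, 0, 0],
    [0.72, 0, 0, 0, 0, 0, 0],
    [0.84, 0, 0, 0, 0, 0, 0],
    [0.96, 0, 0, 0, 0, 0, 0],
    [1.08, 0, 0, 0, 0, 0, 0],
    [1.2, 0, 0, 0, 0, 0, 0],
  ],
)

```text
time_s: 8.93
eef_pos: [0.5296, 0.1485, 0.0376]
eef_rot: [0.0, 0.999, 0.04, -0.0]
wrist_force: [-0.3, 0.5, -0.5]
opening: 0.001
grasp_force: 0.4
```

```bash
python3 snap.py e
```

```text
(no output)
```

View pics/e.png

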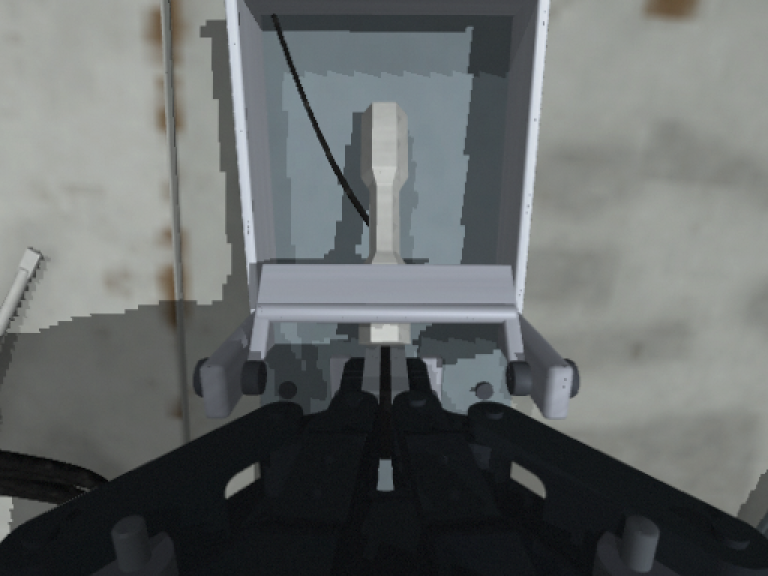

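The bar is tipping into the tray. Its front end is at (385,105) and its rear (385,345) is still at the fingertips, just short of the edge. I continue another 15 mm.

In the tool's units: 0.002 m is 0.08, 0.015 m is 0.6.

Emit:
creep_tool(
  rows=[
    [0.08, 0, 0, 0, 0, 0, 0],
    [0.16, 0, 0, 0, 0, 0, 0],
    [0.24, 0, 0, 0, 0, 0, 0],
    [0.32, 0, 0, 0, 0, 0, 0],
    [0.4, 0, 0, 0, 0, 0, 0],
    [0.48, 0, 0, 0, 0, 0, 0],
    [0.56, 0, 0, 0, 0, 0, 0],
    [0.6, 0, 0, 0, 0, 0, 0],
    [0.6, 0, 0, 0, 0, 0, 0],
    [0.6, 0, 0, 0, 0, 0, 0],
  ],
)

```text
time_s: 10.22
eef_pos: [0.5443, 0.1497, 0.0376]
eef_rot: [-0.0, 0.999, 0.04, -0.0]
wrist_force: [-0.4, -0.4, -0.1]
opening: -0.004
grasp_force: 0.3
```

```bash
python3 snap.py f
```

```text
(no output)
```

View pics/f.png

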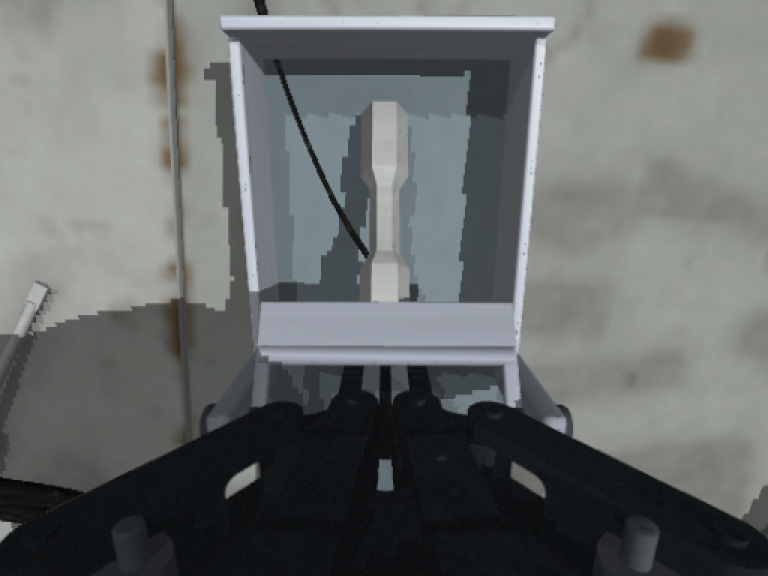

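The bar has moved over the tray with its front at (385,102), and the flap rests on the fingers at row ~350. I draw back and check.

In the tool's units: -0.11 m is -4.4, -0.08 m is -3.2.

Emit:
creep_tool(
  rows=[
    [-0.4, 0, 0, 0, 0, 0, 0],
    [-1.2, 0, 0, 0, 0, 0, 0],
    [-2, 0, 0, 0, 0, 0, 0],
    [-2.8, 0, 0, 0, 0, 0, 0],
    [-2.8, 0, -1.2, 0, 0, 0, 0],
    [-2.8, 0, -3.2, 0, 0, 0, 0],
    [-2.8, 0, -4.4, 0, 0, 0, 0],
    [-2.8, 0, -4.4, 0, 0, 0, 0],
    [-2.8, 0, -4.4, 0, 0, 0, 0],
    [-2.8, 0, -4.4, 0, 0, 0, 0],
  ],
)

```text
time_s: 11.52
eef_pos: [0.4734, 0.144, 0.146]
eef_rot: [0.0, 0.999, 0.04, -0.001]
wrist_force: [-0.3, -0.4, -0.5]
opening: 0.005
grasp_force: 0.0
```

```bash
python3 snap.py g
```

```text
(no output)
```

View pics/g.png

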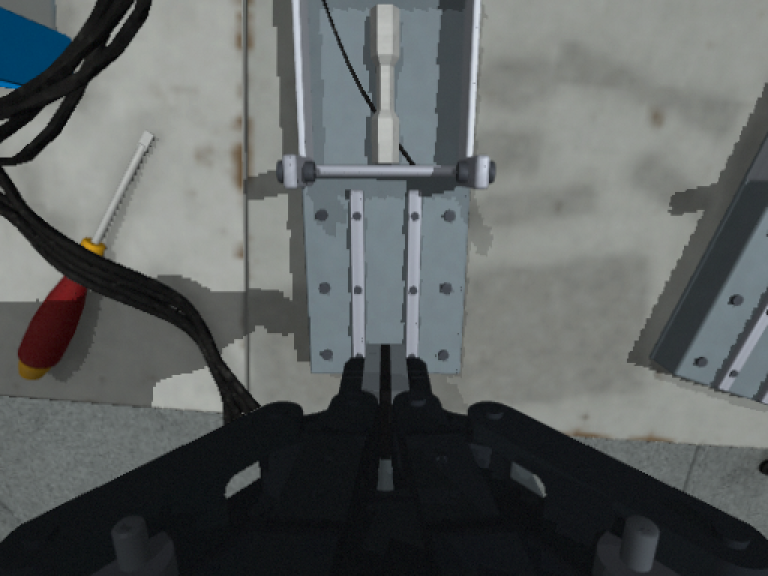

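The flap bar sits at row ~172, back between the posts, and no bar is on the deck. The bar spans rows 6–163 over the tray. I check that it lies level using views f and g.

```bash
python3 - <<'E'
from h import *
F=json.load(open("pics/f.json"));G=json.load(open("pics/g.json"))
for n,a,b in(("front",(385,102),(385,5)),("neckF",(385,188),(385,67)),("neckR",(385,253),(385,114))):
    print(n,tri([(F,np.array(a)/1.5),(G,np.array(b)/1.5)])[0].round(4),plane(F,np.array(a)/1.5,.019).round(4),plane(G,np.array(b)/1.5,.019).round(4))
print("visible rear in g",plane(G,np.array((385,163))/1.5,.019).round(4))
E
```

```text
front [ 0.6398  0.1564 -0.0104] [0.6355 0.1561 0.019 ] [0.6301 0.1557 0.019 ]
neckF [ 0.6052  0.1536 -0.0114] [0.6063 0.1537 0.019 ] [0.5987 0.1531 0.019 ]
neckR [ 0.577   0.1514 -0.0092] [0.5822 0.1518 0.019 ] [0.5736 0.1511 0.019 ]
visible rear in g [0.546  0.1489 0.019 ]
```

The front-end height comes out inconsistent, so the bar may have shifted or still lean on the edge. I look from above the tray, with views from two places.

Emit:
creep_tool(
  rows=[
    [0, 0, -2, 0, 0, 0, 0],
    [0, 0, -4, 0, 0, 0, 0],
    [2, 0, -4, 0, 0, 0, 0],
    [4, 0, -4, 0, 0, 0, 0],
    [4.4, 0, -4, 0, 0, 0, 0],
    [4.4, 0, -4, 0, 0, 0, 0],
    [4.4, 0, -4, 0, 0, 0, 0],
  ],
)

```text
time_s: 12.45
eef_pos: [0.583, 0.153, 0.247]
eef_rot: [0.0, 0.999, 0.04, -0.001]
wrist_force: [0.2, -0.9, -0.7]
opening: -0.004
grasp_force: 0.0
```

```bash
python3 snap.py i
```

Emit:
creep_tool(
  rows=[
    [0, -2, 0, 0, 0, 0, 0],
    [0, -3.2, 0, 0, 0, 0, 0],
    [0, -3.2, 0, 0, 0, 0, 0],
    [0, -3.2, 0, 0, 0, 0, 0],
  ],
)

```text
time_s: 13.0
eef_pos: [0.5774, 0.2322, 0.2478]
eef_rot: [0.0, 0.999, 0.04, 0.0]
wrist_force: [0.4, 0.3, -0.6]
opening: 0.003
grasp_force: 0.0
```

```bash
python3 snap.py j; python3 - <<'E'
import cv2,numpy as np
a=cv2.imread("pics/ir.png")[40:290,156:356];b=cv2.imread("pics/jr.png")[40:290,206:406]
cv2.imwrite("pics/ij.png",cv2.resize(np.hstack([a,b]),None,fx=2,fy=2,interpolation=3))
E
```

```text
(no output)
```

View pics/ij.png

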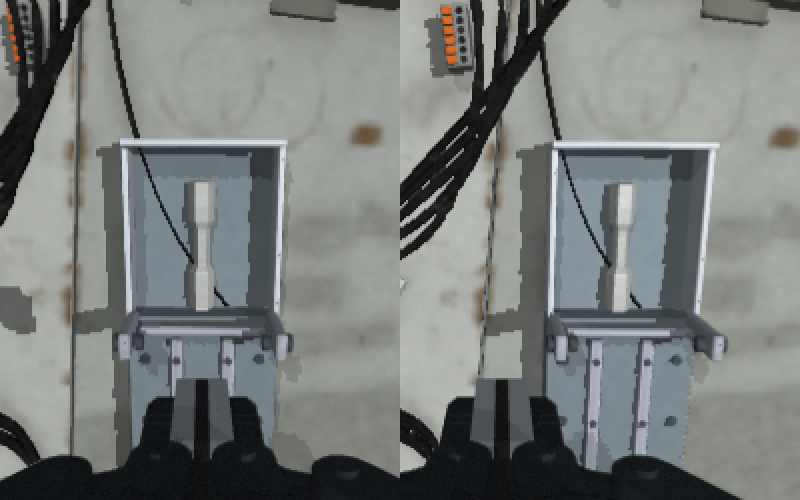

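The whole bar is now visible in the tray: left panel (202,181)–(202,310), right panel (625,184)–(619,312). The flap hangs between the posts. I triangulate its ends.

```bash
python3 - <<'E'
from h import *
I=json.load(open("pics/i.json"));J=json.load(open("pics/j.json"))
f=lambda p,ox:(p[0]/2+ox,p[1]/2+40)
for n,a,b in(("front",(202.5,181),(225.5,184)),("rear",(202,310),(218.5,312)),("mid",(203.5,245),(221.5,247)),):
    a=f(a,156);b=f(b,206)
    print(n,tri([(I,a),(J,b)])[0].round(4),plane(I,a,.019).round(4),plane(J,b,.019).round(4))
E
```

```text
front [0.6307 0.1551 0.0155] [0.6311 0.1551 0.019 ] [0.6305 0.1558 0.019 ]
rear [0.5456 0.1485 0.0177] [0.5461 0.1485 0.019 ] [0.5458 0.1488 0.019 ]
mid [0.5889 0.151  0.0108] [0.5903 0.1511 0.019 ] [0.59   0.1528 0.019 ]
```

Both ends of the bar's top are at about 0.016–0.018 m (0.019 expected), the length is 85 mm and the centre is at gate x of about 0.046. It lies flat, the flap is shut and the robot is clear, so I hand in.

```bash
python3 -c "
from bench import ctrl
print(ctrl.hand_in())"
```

```text
the job is handed in; nothing more can be done
None
```

The hex bar was pushed under its flap and lies flat in the tray, with the flap shut and nothing else touched; the job is handed in, but the hand-in printed no verdict.

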